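# Wind and start the kitchen timer

### The job

Wind up the spring timer beside the dish rack: turn its winged key clockwise, a part turn at a time, until the dial pointer stands between the two studs, never letting it run past the second stud. Only then swing the lock arm aside, clear of the start slide, and push the slide all the way along its track to start the timer. Leave the mug, flask and spoon where they are.

Things in the scene. Friction and masses are not known exactly. Their poses are not given: they have to be found in the camera images.
- timer: Black timer fixed to the worktop, 120 (x) by 215 mm (y). Origin on the underside, below the step between its two levels: high housing (top z 70, y -130 to 0) and low key deck (top z 40, y 0 to 85), both x -60 to 60 (mm, timer's frame). On the housing: a white dial, radius 36, centred at x 22, y -66; near the -x edge the lock arm and start slide.
- key_grip (a point): Middle of the winding key's wings, on the upright axis it turns about: timer x 0, y 36, z 69 mm (36 mm from the housing's wall). The key is a steel bar with two equal wings: 64 mm long along the point's x, 10 mm thick along its y, 28 mm tall (z 55 to 83), over a collar of 10 mm radius. The point turns with the key.
- key (a joint): Turn of the winding key, rad, growing clockwise seen from above (winding), 0 to 6.2 (end stop). At 0 the wings lie along the timer's x axis. Friction holds it against its spring wherever it is left; winding takes about 0.2 N m.
- pointer (a joint): Turn of the black dial pointer, rad, clockwise from above; geared to the key, always half the key's turn; starts at 0 to 0.8. Two dark studs on the dial's +x side (7 mm wide, 31 mm from its centre) stand at pointer values 2.22 (first) and 2.78 (second); midway, at 2.5, the pointer lies along the timer's +x.
- lock_tip (a point): Top of the steel lock arm, 36 mm from its pivot, z 92 mm. The arm is 12 mm wide, 18 mm tall (z 74 to 92) and reaches 44 mm from its upright pivot at timer x -38, y -44 mm; the pivot boss has 10 mm radius, top at z 94. The point turns with the arm, which points to the point's -y.
- lock (a joint): Turn of the lock arm, rad, clockwise from above, 0 to 1.75. At 0 it points to the timer's -y, along the slide's track, and blocks the slide; turned, its free end swings out over the timer's -x edge. From about 0.8 on it is clear of the slide. It stays where it is left.
- slide_top (a point): Middle of the top of the start slide, z 94 mm, at timer x -38, y -100 mm when off. The slide is a steel tab 18 mm (x) by 16 mm (y), standing 22 mm tall (z 72 to 94 mm) on the housing.
- slide (a joint): Travel of the start slide, m, along the timer's +y: 0 off, 0.028 fully over (end stop). Friction of about 1.5 N holds it.
- mug: Blue mug standing upright, 82 mm across, 90 mm high, handle on its +y side; origin at the centre of its underside. To be left alone.
- flask: Black flask with a pale cap, standing upright, 68 mm across, 130 mm high; origin at the centre of its underside. To be left alone.
- spoon: Spoon lying along its x axis, 190 mm long; origin at its middle, on the worktop. To be left alone.
There are look-alikes about, which are no part of the job. What is shaped like the timer but blue or purple is not meant.

How it is judged:
On the way, in this order (a step that is already met when the one before it is completed fails the run):
1. the key is wound until the pointer rests between the two studs, the slide still off (value of joint pointer between 2.28 and 2.72 rad and velocity of joint key below 0.1 rad/s and value of joint slide below 0.01 m), for 0.3 s.
2. the lock arm is swung clear of the slide (value of joint lock above 0.75 rad), for 0.1 s.
3. the start slide is pushed all the way over (value of joint slide above 0.024 m), for 0.1 s.
At the end, for the whole second after the job is handed in: The pointer rests between the two studs (2.28 to 2.72 rad), the lock arm is out of the way (more than 0.6 rad), the start slide is over to within 4 mm of its end (more than 24 mm of 28), and mug, flask and spoon are within 20 mm of where they stood (value of joint pointer between 2.28 and 2.72 rad and value of joint slide above 0.024 m and value of joint lock above 0.6 rad and distance of each of mug, flask, spoon from where it was at the start of the episode below 0.02 m); the robot touches nothing.
It fails at once if the pointer is wound past the second stud (value of joint pointer above 2.85 rad).
It fails at once if the mug is knocked about (distance of mug from where it was at the start of the episode above 0.03 m or angle between mug's own z axis and vertical above 0.5 rad).
It fails at once if the flask is knocked about (distance of flask from where it was at the start of the episode above 0.03 m or angle between flask's own z axis and vertical above 0.5 rad).
It fails at once if the spoon is pushed away (distance of spoon from where it was at the start of the episode above 0.03 m).
It also fails if it takes over 64 s, if anything falls off the work surface, if the arm or the gripper's body presses on something with over 40 N, if the wrist force passes 120 N, or if a joint passes its speed limit or range.

### The arm

A 6-joint arm with a two-finger parallel gripper is mounted at the origin on the work surface. World frame = base frame: x ahead of the robot, y to its left, z up, the work surface at z = 0. Lengths are in m, angles in rad, forces in N, time in s.
With the tool pointing down it reaches from about 0.3 to 0.875 m from the base axis. Payload 6.4 kg.
Tool frame: the origin (TCP) lies between the finger pads; the fingertips stand 22 mm ahead of it and the grasp point (between the pads) lies 3 mm ahead of it (robot.tip_reach is the distance from the TCP to the fingertips, in m); z points along the fingers, x is the direction in which the jaws open and shut, and the axes are right-handed (so a half turn about z gives the same grasp; the last joint's range is limited). The gripper opens to 85 mm and grips with 20 to 120 N. Pads are 22 mm wide; open, the fingers measure 114 mm over their backs; the gripper's body (76 mm by 85 mm) begins 54 mm behind the grasp point. The pads swing forward as they close: fully open they stand 13 mm farther back than shut.
Start: joints at [1.051, 0.181, 1.607, -0, 1.354, -0.206], TCP at [0.177, 0.547, 0.253] pointing down, gripper open.
Joint ranges: [-2.99, 2.99], [-0.89, 2.07], [0.3, 2.58], [-1.14, 4.28], [0, 2.63], [-3.12, 3.12]. Speed limits (rad/s): [2.57, 2.57, 3.01, 3.14, 3.14, 3.14].

### API

Orientations are given as [roll, pitch, yaw] about the fixed x, y, z axes, in that order (R = Rz(yaw) Ry(pitch) Rx(roll)).
In Python, from station import monitor, optics, workorder, robot gives the robot as it stands.
- The arm moves only by the tool carry_out, never from a script. Its argument "targets" is a list of rows, each an object with "hand": the finger opening in mm, from 0 to 85.4; "delta_pos": the shift along the world's x, y, z in mm, a list of three; "roll": the turn about the world's z in degrees. A call has 1 to 5 rows; each row shifts and turns the pose as measured when the row begins; what a row does not reach is not made up. A row lasts 1/12 s, in which the tool goes at most 41.7 mm and 7.16 degrees, less where a joint would pass 70% of its speed; a pose out of reach is approached as far as the arm can. A call is refused whole if a number of a shift passes 41.7 or a number of a turn 7.16, either way. A call with a gripper value outside its range is refused whole. The fingers move at their own pace and stop on an object; "grip_force" is the grip in N (left out, the last holds). Time passes only in rows, so rows that do not move let the fingers close. It gives the time, the measured TCP pose, the force and the opening at its end, in the units of the state.
- monitor.observe(): the state, without advancing time (a new reading comes with each control period).
- optics.grab_frame(name): name is "scene" or "side" or "wrist"; returns the picture (384x512x3 uint8, red, green, blue); there is no depth.
- optics.camera_model(name): a dict with "camera_matrix" (3x3 intrinsics, pixels), "rvec" (rotation vector, rad) and "tvec" (3), from world to camera coordinates, as OpenCV has them. Camera axes: x right, y down, z forward; pixel columns grow to the right and rows downward; lengths in m; the calibration is good to about 2 mm. The wrist camera is an equidistant fisheye: a pixel r from the principal point sees the ray r / f radians off the axis. A picture is of the moment at which its call begins: read the wrist's pose just before it. camera_model takes no time and is no camera call; for the wrist camera it gives the pose at the moment of the call.
- workorder.finish_job(): hands the job in, once; it reports no verdict.
The state is a dict: "time_s": time; "q": joint angles; "joint_velocities": joint speeds; "effort": joint torques, N m; "tcp_pos": TCP position; "ee_rot": TCP orientation; "wrist_force": force on the tool from outside, world axes, zero at the start; "torque": the same for the moment, N m; "opening": finger opening in m.
Only numpy, scipy, OpenCV 4.12 (cv2) and the standard library are available. Lean on these libraries where they do the work, as an engineer would, in place of code of your own. Each camera call takes 0.05 s, during which the arm holds its last target. There are 200 camera calls.

## Working session

There is one attempt and no reset: what is moved stays moved. The work goes in short steps, Python scripts to look and compute and a tool call to move; the robot and the scene stay as the last step left them, time stands still between calls to the robot, and variables do not carry over. Pictures are saved under pics/ and viewed, about 8 in all and at most 12, crops included, and the job is handed in when it is done.

Besides the shell and the picture viewer there is one more tool, called after ">>>" in YAML: its name, and indented under it one key for each argument. carry_out: Moves the arm, as the interface text tells. Its arguments: {"type":"object","properties":{"targets":{"type":"array","items":{"type":"object","properties":{"hand":{"type":"number"},"delta_pos":{"type":"array","items":{"type":"number"}},"roll":{"type":"number"}}}},"grip_force":{"type":"number"}},"required":["targets"]}

```bash
mkdir -p pics
python3 - <<'E'
from station import monitor, optics, workorder, robot
import cv2,numpy as np
a=optics.grab_frame("scene");b=optics.grab_frame("side")
cv2.imwrite("pics/a.png",a[:,:,::-1]);cv2.imwrite("pics/b.png",b[:,:,::-1])
for n in("scene","side","wrist"):
    m=optics.camera_model(n);R=cv2.Rodrigues(np.array(m["rvec"]))[0];print(n,np.round(m["camera_matrix"],1).tolist(),np.round(-R.T@np.array(m["tvec"]).ravel(),3),m.keys())
print(monitor.observe())
E
```

```text
scene [[469.8, 0.0, 255.9], [0.0, 469.8, 199.9], [0.0, 0.0, 1.0]] [1.173 0.165 1.005] dict_keys(['camera_matrix', 'rvec', 'tvec'])
side [[384.5, 0.0, 260.1], [0.0, 384.5, 191.3], [0.0, 0.0, 1.0]] [ 0.475 -0.656  0.763] dict_keys(['camera_matrix', 'rvec', 'tvec'])
wrist [[297.3, 0.0, 246.7], [0.0, 297.3, 192.5], [0.0, 0.0, 1.0]] [0.112 0.568 0.374] dict_keys(['camera_matrix', 'rvec', 'tvec'])
{'time_s': 0.1, 'q': array([ 1.05069192e+00,  1.81495953e-01,  1.60791569e+00, -4.29250050e-05,
        1.35381764e+00, -2.06314322e-01]), 'joint_velocities': array([-7.62430987e-05, -3.68699768e-04, -2.14950391e-03, -2.67961697e-04,
       -5.90114497e-04,  1.63042631e-04]), 'effort': array([ 2.20259540e-04, -4.45881450e+01, -3.52237093e+01, -2.20593902e-04,
        4.29047315e-03,  1.77267566e-06]), 'tcp_pos': array([0.17724482, 0.54650061, 0.25245409]), 'ee_rot': array([-3.14129840e+00,  1.61050304e-03,  1.25701575e+00]), 'wrist_force': array([0.12686491, 0.42259307, 0.13940938]), 'torque': array([-0.02129263,  0.00581253,  0.01018947]), 'opening': 0.08507161367019517}
```

View pics/a.png

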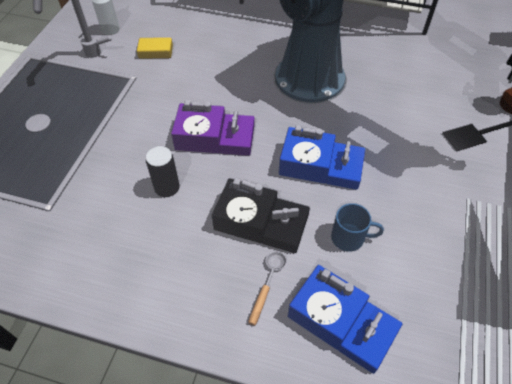

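View pics/b.png

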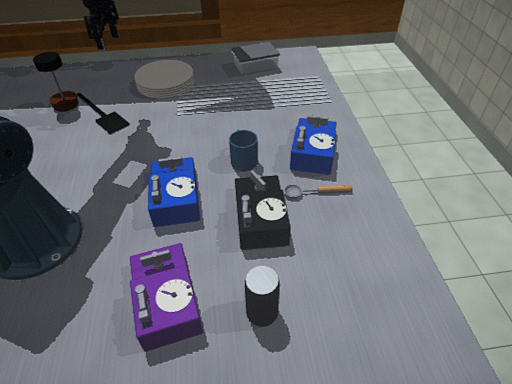

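The candidates in the scene view are purple (213,130), blue (322,157), blue (345,315) and black (262,214). Black matches the description, so I'll check it in a close crop.

```bash
cat > h.py <<'E'
from station import monitor, optics, workorder, robot
import cv2,numpy as np
def cast(n,uv,z,m=None):
    m=m or optics.camera_model(n);K=np.array(m["camera_matrix"]);R=cv2.Rodrigues(np.array(m["rvec"]))[0];c=-R.T@np.array(m["tvec"]).ravel()
    p=np.array([(uv[0]-K[0,2])/K[0,0],(uv[1]-K[1,2])/K[1,1]])
    if n=="wrist":
        r=np.hypot(*p);d=np.array([*(p/r*np.sin(r)),np.cos(r)])
    else: d=np.array([*p,1])
    d=R.T@d;return c+d*(z-c[2])/d[2]
def proj(n,P,m=None):
    m=m or optics.camera_model(n);K=np.array(m["camera_matrix"]);P=np.array(P,float).reshape(-1,1,3)
    f=cv2.fisheye.projectPoints if n=="wrist" else cv2.projectPoints
    return f(P,np.array(m["rvec"],float).reshape(3,1),np.array(m["tvec"],float).reshape(3,1),K,np.zeros(4))[0].reshape(-1,2)
E
python3 - <<'E'
from h import *
for n,f,(x,y,w,h) in(("scene","a",(195,165,125,95)),("side","b",(220,160,90,100))):
    im=cv2.imread(f"pics/{f}.png");c=im[y:y+h,x:x+w]
    g=c.max(2);m=((c.min(2)>185)).astype(np.uint8)
    k,l,s,ce=cv2.connectedComponentsWithStats(m)
    for i in range(1,k):
        if s[i,4]>60:
            uv=ce[i]+[x,y];print(n,s[i],uv,cast(n,uv,.071))
    cv2.imwrite(f"pics/{f}c.png",cv2.resize(c,None,fx=6 if f=="a" else 5,fy=6 if f=="a" else 5,interpolation=cv2.INTER_CUBIC))
E
```

```text
scene [ 32  32  30  25 527] [241.06641366 208.71347249] [ 0.58592308 -0.04277192  0.071     ]
side [ 37  39  29  21 395] [270.41772152 209.7164557 ] [ 0.5838163  -0.04893639  0.071     ]
```

View pics/ac.png

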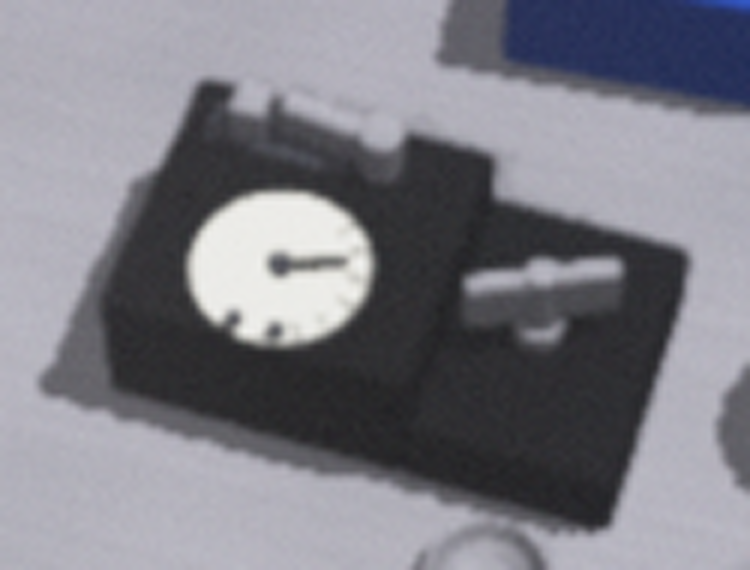

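The crop confirms it: black timer with dial centre at crop (280,264), pointer tip (345,262), studs (232,320) and (273,330), key ends (465,285)–(622,265), slide (250,105) and lock pivot (385,135).

Run:
```python
from h import *
px=lambda p:((np.array(p)+.5)/6-.5+[195,165])
pts=[((205,85),(-60,-130,70)),((490,155),(-60,0,70)),((688,250),(-60,85,40)),((605,527),(60,85,0)),((112,310),(60,-130,70)),((280,265),(22,-66,72))]
W=np.array([cast("scene",px(p),t[2]/1e3) for p,t in pts])[:,:2];T=np.array([t[:2] for _,t in pts])/1e3
Tc=T-T.mean(0);Wc=W-W.mean(0);H=Tc.T@Wc
yaw=np.arctan2(H[0,1]-H[1,0],H[0,0]+H[1,1]);R=np.array([[np.cos(yaw),-np.sin(yaw)],[np.sin(yaw),np.cos(yaw)]])
o=W.mean(0)-R@T.mean(0);print("origin",o,"yaw",np.degrees(yaw),"res mm",np.round(1e3*(W-(T@R.T+o)),1).tolist())
wrap=lambda a:(a+np.pi)%(2*np.pi)-np.pi
tip=cast("scene",px((345,262)),.073)-cast("scene",px((280,265)),.073);a=np.arctan2(tip[1],tip[0])-yaw;print("pointer",2.5-wrap(a))
e=cast("scene",px((622,262)),.083)-cast("scene",px((465,280)),.083);print("key dir world deg",np.degrees(np.arctan2(e[1],e[0])),"key",np.degrees(-(np.arctan2(e[1],e[0])-yaw)),np.hypot(*e[:2]))
print("kmid",cast("scene",px((543,271)),.083))
for n,t in(("key",(0,36)),("pivot",(-38,-44)),("slide",(-38,-100)),("dial",(22,-66))):print(n,o+R@np.array(t)/1e3)
```

```text
origin [0.56791742 0.02556082] yaw -1.040693941241763 res mm [[2.4, 4.2], [1.8, -2.7], [3.1, -1.4], [-3.6, -4.5], [-1.5, 5.7], [-2.2, -1.3]]
pointer 0.5738888146115917
key dir world deg 113.93437677942146 key -114.9750707206632 0.062414493013977376
kmid [0.56747783 0.06022746 0.083     ]
key [0.56857128 0.06155488]
pivot [ 0.52912454 -0.01774175]
slide [ 0.52810744 -0.07373251]
dial [ 0.58871507 -0.04082787]
```

>>> carry_out:
  targets:
    - {"delta_pos": [25,-31,0],"roll": -7,"hand": 85}
    - {"delta_pos": [25,-31,0],"roll": -7,"hand": 85}
    - {"delta_pos": [25,-31,0],"roll": -7,"hand": 60}
    - {"delta_pos": [25,-31,0],"roll": -7,"hand": 40}
    - {"delta_pos": [25,-31,0],"roll": -7,"hand": 34}

```text
time_s: 0.52
tcp_pos: [0.299, 0.39, 0.2498]
ee_rot: [-3.139, 0.004, 0.639]
wrist_force: [0.8, 0.4, 0.2]
opening: 0.0515
```

>>> carry_out:
  targets:
    - {"delta_pos": [25,-31,0],"roll": -7,"hand": 34}
    - {"delta_pos": [25,-31,0],"roll": -6,"hand": 34}
    - {"delta_pos": [25,-31,0],"hand": 34}
    - {"delta_pos": [25,-31,0],"hand": 34}
    - {"delta_pos": [25,-31,0],"hand": 34}

```text
$.targets[2]: bad value
```

>>> carry_out:
  targets:
    - {"delta_pos": [25,-31,0],"hand": 34}
    - {"delta_pos": [25,-31,0],"hand": 34}
    - {"delta_pos": [25,-31,0],"hand": 34}
    - {"delta_pos": [25,-31,0],"hand": 34}
    - {"delta_pos": [10,-10,0],"hand": 34}

```text
$.targets[0]: bad value
```

>>> carry_out:
  targets:
    - {"delta_pos": [25,-31,0],"roll": -7,"hand": 34}
    - {"delta_pos": [25,-31,0],"roll": -6,"hand": 34}
    - {"delta_pos": [25,-31,0],"roll": 0,"hand": 34}
    - {"delta_pos": [25,-31,0],"roll": 0,"hand": 34}
    - {"delta_pos": [25,-31,0],"roll": 0,"hand": 34}

```text
time_s: 0.93
tcp_pos: [0.4265, 0.2261, 0.2486]
ee_rot: [-3.139, 0.005, 0.397]
wrist_force: [0.2, 1.7, 0.3]
opening: 0.034
```

>>> carry_out:
  targets:
    - {"delta_pos": [25,-31,0],"roll": 0,"hand": 34}
    - {"delta_pos": [25,-31,0],"roll": 0,"hand": 34}
    - {"delta_pos": [25,-31,0],"roll": 0,"hand": 34}
    - {"delta_pos": [25,-31,0],"roll": 0,"hand": 34}
    - {"delta_pos": [25,-31,0],"roll": 0,"hand": 34}

```text
time_s: 1.35
tcp_pos: [0.5546, 0.0617, 0.2474]
ee_rot: [-3.137, 0.007, 0.395]
wrist_force: [0.8, 0.0, 0.4]
opening: 0.0341
```

Run:
```python
from h import *
import json
m=optics.camera_model("wrist");im=optics.grab_frame("wrist");s=monitor.observe();print(s["tcp_pos"],s["ee_rot"],s["time_s"])
cv2.imwrite("pics/w1.png",cv2.resize(im[:,:,::-1],None,fx=1.5,fy=1.5))
json.dump({k:np.array(v).tolist() for k,v in m.items()},open("w1.json","w"))
print(proj("wrist",[[.5685,.0615,.083],[.5887,-.0408,.072]],m))
for n,uv in(("flask base",(166,192)),("flask cap",(160,155)),("mug base",(348,244)),("mug top",(353,214))):print(n,cast("scene",uv,{"flask cap":.13,"mug top":.09}.get(n,0)))
```

```text
[0.55878119 0.05557981 0.24739148] [3.14098115 0.00529658 0.39104626] 1.4
[[260.07877177 186.46453782]
 [240.22512675 270.33255385]]
flask base [ 0.54575278 -0.26409445  0.        ]
flask cap [ 0.52814471 -0.26487468  0.13      ]
mug base [0.56758118 0.22287689 0.        ]
mug top [0.53975186 0.21523183 0.09      ]
```

View pics/w1.png

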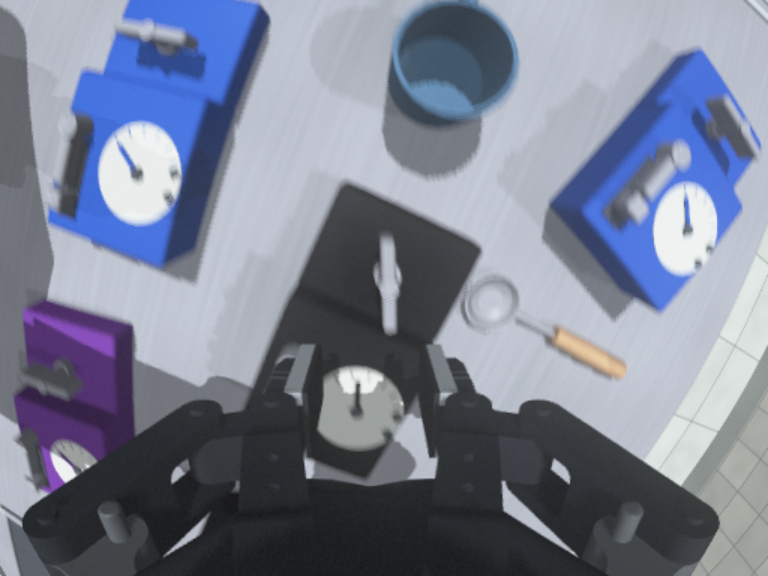

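Wrist view: key runs (387,237)–(390,331), dial pivot is at (358,411), deck corners are at (345,184) and (480,247), and the mug, spoon and flask are clear.

Run:
```python
from h import *
import json
m=json.load(open("w1.json"))
c=lambda u,v,z:cast("wrist",((u+.5)/1.5-.5,(v+.5)/1.5-.5),z,m)[:2]
a,b=c(386,237,.083),c(390,331,.083);d=b-a;print("key mid",(a+b)/2,"len",np.hypot(*d),"dir",np.degrees(np.arctan2(d[1],d[0])))
D=c(358,411,.074);print("dial",D)
k=(a+b)/2;v=D-k;yaw=np.arctan2(v[1],v[0])-np.arctan2(-102,22);print("yaw",np.degrees(yaw),np.hypot(*v),"exp",np.hypot(102,22)/1e3)
p,q=c(345,184,.04),c(480,247,.04);e=q-p;print("deck",p,q,np.hypot(*e),np.degrees(np.arctan2(e[1],e[0])))
```

```text
key mid [0.56859197 0.05752025] len 0.06500865384351913 dir -64.36530900284495
dial [ 0.58826336 -0.04484305]
yaw -1.293414310054169 0.1042363169377488 exp 0.10434557968596465
deck [0.51512734 0.10589359] [0.62730183 0.10245626] 0.11222713941336393 -1.7551479334141595
```

>>> carry_out:
  targets:
    - {"delta_pos": [10,3,-30],"roll": 3,"hand": 34}
    - {"delta_pos": [0,0,-35],"roll": 0,"hand": 34}
    - {"delta_pos": [0,0,-35],"roll": 0,"hand": 34}
    - {"delta_pos": [0,0,-30],"roll": 0,"hand": 34}

```text
time_s: 1.73
tcp_pos: [0.577, 0.0524, 0.121]
ee_rot: [3.131, -0.01, 0.437]
wrist_force: [0.3, 0.3, -0.5]
opening: 0.0342
```

>>> carry_out:
  targets:
    - {"delta_pos": [-8,6,0],"roll": 0,"hand": 34}
    - {"delta_pos": [0,0,0],"roll": 0,"hand": 34}

```text
time_s: 1.9
tcp_pos: [0.5628, 0.0592, 0.1128]
ee_rot: [3.139, 0.004, 0.435]
wrist_force: [-0.4, -0.3, 0.5]
opening: 0.0342
```

>>> carry_out:
  targets:
    - {"delta_pos": [4,-1,-12],"roll": 0,"hand": 34}
    - {"delta_pos": [2,0,-12],"roll": 0,"hand": 34}
    - {"delta_pos": [0,0,0],"roll": 0,"hand": 34}

```text
time_s: 2.15
tcp_pos: [0.5694, 0.0595, 0.0916]
ee_rot: [3.138, 0.001, 0.437]
wrist_force: [-0.2, 0.2, -0.9]
opening: 0.0343
```

>>> carry_out:
  targets:
    - {"delta_pos": [0,0,-12],"roll": 0,"hand": 34}
    - {"delta_pos": [0,0,0],"roll": 0,"hand": 20}
    - {"delta_pos": [0,0,0],"roll": 0,"hand": 5}
    - {"delta_pos": [0,0,0],"roll": 0,"hand": 5}
    - {"delta_pos": [0,0,0],"roll": 0,"hand": 5}
  grip_force: 30

```text
time_s: 2.57
tcp_pos: [0.5673, 0.0584, 0.0818]
ee_rot: [3.136, 0.007, 0.439]
wrist_force: [3.6, 1.1, -9.4]
opening: 0.0118
```

>>> carry_out:
  targets:
    - {"delta_pos": [0,0,0],"roll": 0,"hand": 5}
    - {"delta_pos": [0,0,0],"roll": 0,"hand": 5}

```text
time_s: 2.73
tcp_pos: [0.5674, 0.0584, 0.0817]
ee_rot: [3.136, 0.006, 0.439]
wrist_force: [1.5, -1.1, -4.0]
opening: 0.0117
```

>>> carry_out:
  targets:
    - {"delta_pos": [0,0,0],"roll": -5,"hand": 5}
    - {"delta_pos": [0,0,0],"roll": -5,"hand": 5}
    - {"delta_pos": [0,0,0],"roll": -5,"hand": 5}
  grip_force: 40

```text
time_s: 2.98
tcp_pos: [0.5672, 0.0583, 0.0817]
ee_rot: [3.135, 0.007, 0.171]
wrist_force: [-0.5, -1.2, -5.0]
opening: 0.0116
```

>>> carry_out:
  targets:
    - {"delta_pos": [0,0,0],"roll": -7,"hand": 5}
    - {"delta_pos": [0,0,0],"roll": -7,"hand": 5}
    - {"delta_pos": [0,0,0],"roll": -7,"hand": 5}
    - {"delta_pos": [0,0,0],"roll": -7,"hand": 5}
    - {"delta_pos": [0,0,0],"roll": -7,"hand": 5}

```text
time_s: 3.4
tcp_pos: [0.5667, 0.0583, 0.0818]
ee_rot: [3.134, 0.008, -0.456]
wrist_force: [-0.6, -0.6, -4.1]
opening: 0.0113
```

>>> carry_out:
  targets:
    - {"delta_pos": [0,0,0],"roll": -7,"hand": 5}
    - {"delta_pos": [0,0,0],"roll": -7,"hand": 5}
    - {"delta_pos": [0,0,0],"roll": -7,"hand": 5}
    - {"delta_pos": [0,0,0],"roll": -7,"hand": 5}
    - {"delta_pos": [0,0,0],"roll": -7,"hand": 5}

```text
time_s: 3.82
tcp_pos: [0.5663, 0.0586, 0.0818]
ee_rot: [3.132, 0.008, -1.081]
wrist_force: [0.2, 0.5, -5.5]
opening: 0.0114
```

>>> carry_out:
  targets:
    - {"delta_pos": [1,0,0],"roll": -7,"hand": 5}
    - {"delta_pos": [0,0,0],"roll": -7,"hand": 5}
    - {"delta_pos": [0,0,0],"roll": -7,"hand": 5}
    - {"delta_pos": [0,0,0],"roll": -7,"hand": 5}
    - {"delta_pos": [0,0,0],"roll": -7,"hand": 5}

```text
time_s: 4.23
tcp_pos: [0.5661, 0.0591, 0.0817]
ee_rot: [3.129, 0.008, -1.706]
wrist_force: [1.7, -0.2, -5.1]
opening: 0.0112
```

>>> carry_out:
  targets:
    - {"delta_pos": [0,0,0],"roll": -7,"hand": 5}
    - {"delta_pos": [0,0,0],"roll": -7,"hand": 5}
    - {"delta_pos": [0,0,0],"roll": -7,"hand": 5}
    - {"delta_pos": [0,0,0],"roll": -7,"hand": 5}
    - {"delta_pos": [0,0,0],"roll": -7,"hand": 5}

```text
time_s: 4.65
tcp_pos: [0.5663, 0.0595, 0.0817]
ee_rot: [3.13, 0.007, -2.331]
wrist_force: [1.4, 0.1, -5.1]
opening: 0.0113
```

>>> carry_out:
  targets:
    - {"delta_pos": [0,0,0],"roll": -7,"hand": 5}
    - {"delta_pos": [0,0,0],"roll": -7,"hand": 5}
    - {"delta_pos": [0,0,0],"roll": -5,"hand": 5}
    - {"delta_pos": [0,0,0],"roll": 0,"hand": 5}

```text
time_s: 4.98
tcp_pos: [0.5665, 0.0597, 0.0817]
ee_rot: [3.13, 0.006, -2.676]
wrist_force: [1.6, -0.6, -5.2]
opening: 0.0116
```

>>> carry_out:
  targets:
    - {"delta_pos": [0,0,0],"roll": 0,"hand": 34}
    - {"delta_pos": [0,0,0],"roll": 0,"hand": 34}
    - {"delta_pos": [0,0,15],"roll": 0,"hand": 34}
    - {"delta_pos": [0,0,30],"roll": 0,"hand": 34}
    - {"delta_pos": [0,0,35],"roll": 7,"hand": 34}

```text
time_s: 5.4
tcp_pos: [0.5618, 0.0603, 0.1582]
ee_rot: [3.123, -0.004, -2.543]
wrist_force: [0.9, -0.3, 0.4]
opening: 0.0339
```

>>> carry_out:
  targets:
    - {"delta_pos": [0,0,30],"roll": 7,"hand": 34}
    - {"delta_pos": [0,0,25],"roll": 7,"hand": 34}
    - {"delta_pos": [0,0,0],"roll": 7,"hand": 34}
    - {"delta_pos": [0,0,0],"roll": 7,"hand": 34}
    - {"delta_pos": [0,0,0],"roll": 7,"hand": 34}

```text
time_s: 5.82
tcp_pos: [0.5674, 0.0601, 0.2302]
ee_rot: [3.14, 0.004, -1.913]
wrist_force: [0.8, -0.2, -0.4]
opening: 0.034
```

>>> carry_out:
  targets:
    - {"delta_pos": [0,0,0],"roll": 7,"hand": 34}
    - {"delta_pos": [0,0,0],"roll": 7,"hand": 34}
    - {"delta_pos": [0,0,0],"roll": 7,"hand": 34}
    - {"delta_pos": [0,0,0],"roll": 7,"hand": 34}
    - {"delta_pos": [0,0,0],"roll": 7,"hand": 34}

```text
time_s: 6.23
tcp_pos: [0.5695, 0.0603, 0.2362]
ee_rot: [-3.135, 0.004, -1.288]
wrist_force: [0.2, 0.2, 0.6]
opening: 0.0339
```

>>> carry_out:
  targets:
    - {"delta_pos": [0,0,0],"roll": 7,"hand": 34}
    - {"delta_pos": [0,0,0],"roll": 7,"hand": 34}
    - {"delta_pos": [0,0,0],"roll": 7,"hand": 34}
    - {"delta_pos": [0,0,0],"roll": 7,"hand": 34}
    - {"delta_pos": [0,0,0],"roll": 7,"hand": 34}

```text
time_s: 6.65
tcp_pos: [0.5707, 0.0604, 0.2405]
ee_rot: [-3.13, 0.001, -0.663]
wrist_force: [-0.4, 0.2, -0.2]
opening: 0.0339
```

>>> carry_out:
  targets:
    - {"delta_pos": [0,0,0],"roll": 7,"hand": 34}
    - {"delta_pos": [0,0,0],"roll": 7,"hand": 34}
    - {"delta_pos": [0,0,0],"roll": 7,"hand": 34}
    - {"delta_pos": [0,0,0],"roll": 7,"hand": 34}
    - {"delta_pos": [0,0,0],"roll": 7,"hand": 34}

```text
time_s: 7.07
tcp_pos: [0.5719, 0.0605, 0.2447]
ee_rot: [-3.129, -0.004, -0.038]
wrist_force: [-0.5, -0.2, 0.0]
opening: 0.0339
```

>>> carry_out:
  targets:
    - {"delta_pos": [0,0,0],"roll": 7,"hand": 34}
    - {"delta_pos": [0,0,0],"roll": 7,"hand": 34}
    - {"delta_pos": [0,0,0],"roll": 4,"hand": 34}
    - {"delta_pos": [0,0,0],"roll": 0,"hand": 34}

```text
time_s: 7.4
tcp_pos: [0.5728, 0.0606, 0.248]
ee_rot: [-3.13, -0.009, 0.296]
wrist_force: [-0.8, 0.8, -0.4]
opening: 0.034
```

Run:
```python
from h import *
import json
m=optics.camera_model("wrist");im=optics.grab_frame("wrist");s=monitor.observe();print(s["tcp_pos"],s["ee_rot"],s["time_s"])
json.dump({k:np.array(v).tolist() for k,v in m.items()},open("w2.json","w"))
a=optics.grab_frame("scene")
A=cv2.resize(im[120:340,160:340],None,fx=2,fy=2,interpolation=cv2.INTER_CUBIC);B=cv2.resize(a[165:260,195:320],(390,296),interpolation=cv2.INTER_CUBIC)
o=np.zeros((440,760,3),np.uint8);o[:,:360]=A;o[:296,365:755]=B;cv2.imwrite("pics/w2.png",o[:,:,::-1])
```

```text
[0.57290284 0.06060223 0.24809089] [-3.13010063 -0.00892069  0.29187531] 7.45
```

View pics/w2.png

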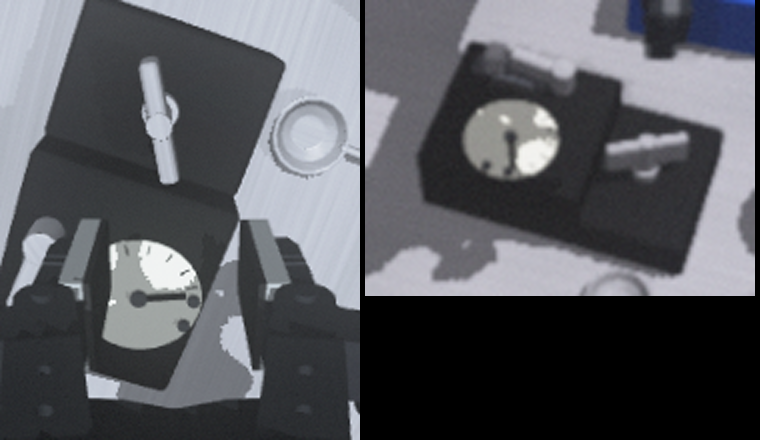

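The pointer (139,298)→(187,296) stands just short of the first stud at (193,301), as expected. The key runs (149,60)–(168,182).

Run:
```python
from h import *
import json
m=json.load(open("w2.json"))
c=lambda u,v,z:cast("wrist",((u+.5)/2-.5+160,(v+.5)/2-.5+120),z,m)[:2]
an=lambda d:np.degrees(np.arctan2(d[1],d[0]))
a,b=c(149,60,.083),c(168,182,.083);d=an(b-a);print("key mid",(a+b)/2,d,"key rad",np.radians(-1.3-d)+np.pi)
P=c(139,298,.074)
for n,t in(("ptr",(187,296)),("s1",(193,301)),("s2",(182,326))):print(n,2.5-np.radians(an(c(*t,.074)-P)+1.3))
```

```text
key mid [0.56723123 0.06011028] -64.74607186427345 key rad 4.248935505078302
ptr 2.1340354089243307
s1 2.248369701342419
s2 2.8423808481639323
```

>>> carry_out:
  targets:
    - {"delta_pos": [-6,-1,-30],"roll": 5,"hand": 34}
    - {"delta_pos": [0,0,-35],"roll": 3.5,"hand": 34}
    - {"delta_pos": [0,0,-35],"roll": 0,"hand": 34}
    - {"delta_pos": [0,0,-15],"roll": 0,"hand": 34}
    - {"delta_pos": [0,0,0],"roll": 0,"hand": 34}

```text
time_s: 7.92
tcp_pos: [0.5691, 0.0595, 0.1342]
ee_rot: [-3.135, -0.019, 0.437]
wrist_force: [-0.8, -0.2, 1.1]
opening: 0.034
```

>>> carry_out:
  targets:
    - {"delta_pos": [-1,0,-20],"roll": 0,"hand": 34}
    - {"delta_pos": [0,0,-15],"roll": 0,"hand": 34}
    - {"delta_pos": [0,0,-8],"roll": 0,"hand": 34}
    - {"delta_pos": [0,0,0],"roll": 0,"hand": 34}

```text
time_s: 8.25
tcp_pos: [0.5696, 0.0594, 0.0927]
ee_rot: [-3.136, -0.021, 0.432]
wrist_force: [-1.2, -0.0, 0.3]
opening: 0.034
```

>>> carry_out:
  targets:
    - {"delta_pos": [-2,0,-11],"roll": 0,"hand": 34}
    - {"delta_pos": [0,0,0],"roll": 0,"hand": 20}
    - {"delta_pos": [0,0,0],"roll": 0,"hand": 5}
    - {"delta_pos": [0,0,0],"roll": 0,"hand": 5}
    - {"delta_pos": [0,0,0],"roll": 0,"hand": 5}

```text
time_s: 8.67
tcp_pos: [0.5671, 0.0582, 0.084]
ee_rot: [-3.138, -0.018, 0.432]
wrist_force: [3.7, 0.8, -9.3]
opening: 0.0114
```

>>> carry_out:
  targets:
    - {"delta_pos": [0,0,0],"roll": 0,"hand": 5}
    - {"delta_pos": [0,0,0],"roll": 0,"hand": 5}

```text
time_s: 8.83
tcp_pos: [0.5671, 0.0582, 0.0839]
ee_rot: [-3.138, -0.018, 0.432]
wrist_force: [1.5, 0.0, -4.6]
opening: 0.0114
```

>>> carry_out:
  targets:
    - {"delta_pos": [0,0,0],"roll": -7,"hand": 5}
    - {"delta_pos": [0,0,0],"roll": -7,"hand": 5}
    - {"delta_pos": [0,0,0],"roll": -7,"hand": 5}
    - {"delta_pos": [0,0,0],"roll": -7,"hand": 5}
    - {"delta_pos": [0,0,0],"roll": -7,"hand": 5}

```text
time_s: 9.25
tcp_pos: [0.5666, 0.0579, 0.0839]
ee_rot: [-3.14, -0.017, -0.192]
wrist_force: [1.0, -0.4, -3.8]
opening: 0.0111
```

>>> carry_out:
  targets:
    - {"delta_pos": [0,0,0],"roll": -5,"hand": 5}
    - {"delta_pos": [0,0,0],"roll": -2,"hand": 5}
    - {"delta_pos": [0,0,0],"roll": 0,"hand": 5}

```text
time_s: 9.5
tcp_pos: [0.5664, 0.0579, 0.0839]
ee_rot: [-3.14, -0.016, -0.325]
wrist_force: [0.7, -1.0, -5.1]
opening: 0.0115
```

>>> carry_out:
  targets:
    - {"delta_pos": [0,0,0],"roll": 0,"hand": 34}
    - {"delta_pos": [0,0,0],"roll": 0,"hand": 34}
    - {"delta_pos": [0,0,15],"roll": 0,"hand": 34}
    - {"delta_pos": [0,0,30],"roll": 0,"hand": 34}
    - {"delta_pos": [0,0,35],"roll": 6,"hand": 34}

```text
time_s: 9.92
tcp_pos: [0.5624, 0.0585, 0.1607]
ee_rot: [3.141, -0.005, -0.215]
wrist_force: [0.4, -0.2, -0.4]
opening: 0.0341
```

>>> carry_out:
  targets:
    - {"delta_pos": [0,0,25],"roll": 6,"hand": 20}
    - {"delta_pos": [0,-20,20],"roll": 5,"hand": 0}
    - {"delta_pos": [0,-30,0],"roll": 0,"hand": 0}
    - {"delta_pos": [0,-10,0],"roll": 0,"hand": 0}
    - {"delta_pos": [0,0,0],"roll": 0,"hand": 0}

```text
time_s: 10.33
tcp_pos: [0.569, -0.003, 0.2228]
ee_rot: [3.138, -0.028, 0.002]
wrist_force: [0.3, 0.5, -0.7]
opening: -0.0001
```

Run:
```python
from h import *
import json
m=optics.camera_model("wrist");im=optics.grab_frame("wrist");s=monitor.observe();print(s["tcp_pos"],s["ee_rot"],s["time_s"])
json.dump({k:np.array(v).tolist() for k,v in m.items()},open("w3.json","w"))
a=optics.grab_frame("scene")
A=cv2.resize(im[120:360,130:350],None,fx=2,fy=2,interpolation=cv2.INTER_CUBIC);B=cv2.resize(a[165:260,195:290],(355,355),interpolation=cv2.INTER_CUBIC)
o=np.zeros((480,800,3),np.uint8);o[:,:440]=A;o[:355,445:]=B;cv2.imwrite("pics/w3.png",o[:,:,::-1])
```

```text
[ 0.56894591 -0.00227445  0.22263342] [ 3.13872658e+00 -2.80997301e-02  1.46777089e-03] 10.3833
```

View pics/w3.png

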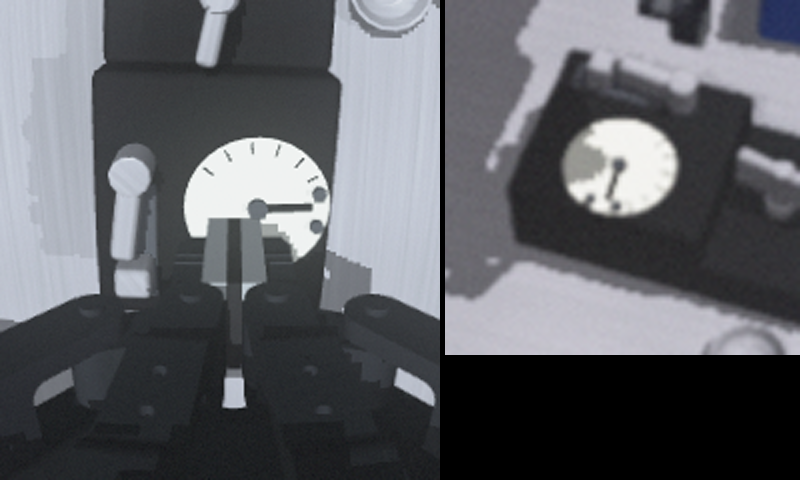

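The pointer (258,209)→(312,208) lies between the studs at (319,195) and (316,227). The lock boss is at (130,175), the arm end at (124,257) and the slide at (134,280).

Run:
```python
from h import *
import json
m=json.load(open("w3.json"))
c=lambda u,v,z:cast("wrist",((u+.5)/2-.5+130,(v+.5)/2-.5+120),z,m)[:2]
an=lambda d:np.degrees(np.arctan2(d[1],d[0]))
P=c(258,209,.074);print("dial",P)
for n,t in(("ptr",(312,208)),("s1",(319,195)),("s2",(316,227))):print(n,2.5-np.radians(an(c(*t,.074)-P)+1.3))
print("boss",c(130,176,.094),"armend",c(124,257,.092),"slide",c(134,278,.094))
y=np.radians(-1.3);R=np.array([[np.cos(y),-np.sin(y)],[np.sin(y),np.cos(y)]])
o=np.array([.5675,.0590])-R@[0,.036];print("o",o)
for n,t in(("pivot",(-38,-44)),("slide",(-38,-100)),("dial",(22,-66)),("push0",(-10,-73)),("slidepre",(-38,-130))):print(n,o+R@np.array(t)/1e3)
```

```text
dial [ 0.58599302 -0.04379649]
ptr 2.4733557630224614
s1 2.2497370510493746
s2 2.8132439818385966
boss [ 0.52709069 -0.01944956] armend [ 0.52143751 -0.06095786] slide [ 0.52583645 -0.07123895]
o [0.56668326 0.02300927]
pivot [ 0.52769479 -0.02011729]
slide [ 0.5264243  -0.07610288]
dial [ 0.58718023 -0.04347287]
push0 [ 0.55502965 -0.04974507]
slidepre [ 0.52574368 -0.10609515]
```

>>> carry_out:
  targets:
    - {"delta_pos": [-7,-25,-20],"roll": 0,"hand": 0}
    - {"delta_pos": [-7,-22,-30],"roll": 0,"hand": 0}
    - {"delta_pos": [0,0,-25],"roll": 0,"hand": 0}
    - {"delta_pos": [0,0,0],"roll": 0,"hand": 0}

```text
time_s: 10.77
tcp_pos: [0.555, -0.0456, 0.1462]
ee_rot: [3.14, -0.031, 0.007]
wrist_force: [-0.6, 0.1, -0.8]
opening: 0.0002
```

>>> carry_out:
  targets:
    - {"delta_pos": [2,-4,-20],"roll": 0,"hand": 0}
    - {"delta_pos": [0,0,-15],"roll": 0,"hand": 0}
    - {"delta_pos": [0,0,-6],"roll": 0,"hand": 0}
    - {"delta_pos": [0,0,0],"roll": 0,"hand": 0}

```text
time_s: 11.1
tcp_pos: [0.5571, -0.0458, 0.1047]
ee_rot: [-3.141, -0.029, 0.011]
wrist_force: [-0.5, -0.4, -0.4]
opening: -0.0001
```

>>> carry_out:
  targets:
    - {"delta_pos": [-8,0,0],"roll": 0,"hand": 0}
    - {"delta_pos": [-8,0,0],"roll": 0,"hand": 0}
    - {"delta_pos": [-8,0,0],"roll": 0,"hand": 0}

```text
time_s: 11.35
tcp_pos: [0.5347, -0.0445, 0.1079]
ee_rot: [-3.142, -0.034, 0.013]
wrist_force: [1.2, 0.7, 2.0]
opening: 0.0001
```

>>> carry_out:
  targets:
    - {"delta_pos": [-8,-1,-3],"roll": 0,"hand": 0}
    - {"delta_pos": [-8,0,-1],"roll": 0,"hand": 0}
    - {"delta_pos": [-6,0,0],"roll": 0,"hand": 0}
    - {"delta_pos": [0,0,0],"roll": 0,"hand": 0}

```text
time_s: 11.68
tcp_pos: [0.5167, -0.0463, 0.1111]
ee_rot: [3.137, -0.055, 0.013]
wrist_force: [0.2, 0.1, -0.8]
opening: -0.0002
```

>>> carry_out:
  targets:
    - {"delta_pos": [4,0,25],"roll": 0,"hand": 0}
    - {"delta_pos": [2,-20,35],"roll": 0,"hand": 0}
    - {"delta_pos": [2,-30,20],"roll": 0,"hand": 0}
    - {"delta_pos": [0,-15,0],"roll": 0,"hand": 0}
    - {"delta_pos": [0,0,0],"roll": 0,"hand": 0}

```text
time_s: 12.1
tcp_pos: [0.5196, -0.1113, 0.1952]
ee_rot: [3.138, -0.048, 0.016]
wrist_force: [-0.1, -0.1, 0.4]
opening: -0.0002
```

Run:
```python
from h import *
import json
m=optics.camera_model("wrist");im=optics.grab_frame("wrist");s=monitor.observe();print(s["tcp_pos"],s["ee_rot"],s["time_s"],s["q"])
json.dump({k:np.array(v).tolist() for k,v in m.items()},open("w4.json","w"))
a=optics.grab_frame("scene")
A=cv2.resize(im[100:340,130:350],None,fx=2,fy=2,interpolation=cv2.INTER_CUBIC);B=cv2.resize(a[165:260,195:290],(355,355),interpolation=cv2.INTER_CUBIC)
o=np.zeros((480,800,3),np.uint8);o[:,:440]=A;o[:355,445:]=B;cv2.imwrite("pics/w4.png",o[:,:,::-1])
```

```text
[ 0.51985121 -0.11051795  0.19529874] [ 3.1382378  -0.04868657  0.0161673 ] 12.15 [-0.44364636  0.11364456  1.80757211  0.02014748  1.17532396 -0.467075  ]
```

View pics/w4.png

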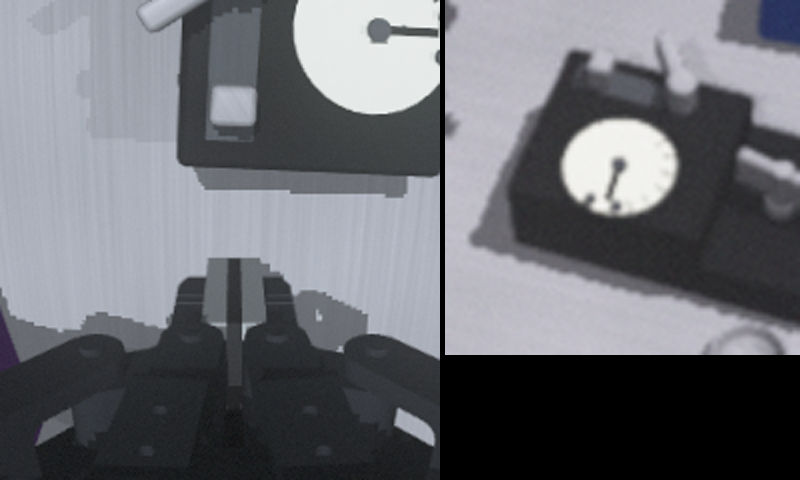

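The lock arm is swung out clear of the track, the slide is still off at (234,105), and the pointer is unmoved. Next is the slide.

>>> carry_out:
  targets:
    - {"delta_pos": [5,-2,-30],"roll": 0,"hand": 0}
    - {"delta_pos": [0,0,-30],"roll": 0,"hand": 0}
    - {"delta_pos": [0,0,-18],"roll": 0,"hand": 0}
    - {"delta_pos": [0,0,0],"roll": 0,"hand": 0}

```text
time_s: 12.53
tcp_pos: [0.5229, -0.1073, 0.1134]
ee_rot: [3.141, -0.047, 0.018]
wrist_force: [-0.5, 0.4, -0.1]
opening: 0.0001
```

>>> carry_out:
  targets:
    - {"delta_pos": [3,-2,-7],"roll": 0,"hand": 0}
    - {"delta_pos": [0,0,-3],"roll": 0,"hand": 0}
    - {"delta_pos": [0,0,0],"roll": 0,"hand": 0}

```text
time_s: 12.78
tcp_pos: [0.5246, -0.1065, 0.1016]
ee_rot: [-3.139, -0.042, 0.02]
wrist_force: [0.7, 0.4, -0.1]
opening: -0.0004
```

>>> carry_out:
  targets:
    - {"delta_pos": [0,7,0],"roll": 0,"hand": 0}
    - {"delta_pos": [0,7,0],"roll": 0,"hand": 0}
    - {"delta_pos": [0,6,0],"roll": 0,"hand": 0}
    - {"delta_pos": [0,6,0],"roll": 0,"hand": 0}

```text
time_s: 13.12
tcp_pos: [0.5262, -0.0798, 0.1043]
ee_rot: [3.141, -0.046, 0.019]
wrist_force: [-0.6, -2.4, -0.8]
opening: 0.0002
```

Contact is made at about 2 N; I'll keep going gently to the stop.

>>> carry_out:
  targets:
    - {"delta_pos": [0,5,0],"roll": 0,"hand": 0}
    - {"delta_pos": [0,4,0],"roll": 0,"hand": 0}
    - {"delta_pos": [0,2,0],"roll": 0,"hand": 0}

```text
time_s: 13.37
tcp_pos: [0.5267, -0.0667, 0.1054]
ee_rot: [3.14, -0.048, 0.021]
wrist_force: [-0.7, -2.1, -2.0]
opening: -0.0004
```

>>> carry_out:
  targets:
    - {"delta_pos": [0,2,0],"roll": 0,"hand": 0}
    - {"delta_pos": [0,2,0],"roll": 0,"hand": 0}

```text
time_s: 13.53
tcp_pos: [0.5268, -0.066, 0.1057]
ee_rot: [3.131, -0.048, 0.024]
wrist_force: [-1.3, -14.1, -5.5]
opening: 0.0
```

At the end stop (14 N). Back off, lift and check.

>>> carry_out:
  targets:
    - {"delta_pos": [0,-10,0],"roll": 0,"hand": 0}
    - {"delta_pos": [0,-15,10],"roll": 0,"hand": 0}
    - {"delta_pos": [0,-15,30],"roll": 0,"hand": 0}
    - {"delta_pos": [0,-10,40],"roll": 0,"hand": 0}
    - {"delta_pos": [0,0,20],"roll": 0,"hand": 0}

```text
time_s: 13.95
tcp_pos: [0.522, -0.1158, 0.2029]
ee_rot: [3.139, -0.036, 0.025]
wrist_force: [1.3, -1.0, 0.7]
opening: -0.0001
```

>>> carry_out:
  targets:
    - {"delta_pos": [0,0,0],"roll": 0,"hand": 0}
    - {"delta_pos": [0,0,0],"roll": 0,"hand": 0}

```text
time_s: 14.12
tcp_pos: [0.5248, -0.1179, 0.2088]
ee_rot: [3.135, -0.045, 0.023]
wrist_force: [-0.3, 0.1, -0.8]
opening: -0.0003
```

Run:
```python
from h import *
import json
m=optics.camera_model("wrist");im=optics.grab_frame("wrist");s=monitor.observe();print(s["tcp_pos"],s["time_s"])
json.dump({k:np.array(v).tolist() for k,v in m.items()},open("w5.json","w"))
a=optics.grab_frame("scene")
A=cv2.resize(im[60:300,130:350],None,fx=1.6,fy=1.6,interpolation=cv2.INTER_CUBIC);B=cv2.resize(a[110:340,110:400],None,fx=1.5,fy=1.5,interpolation=cv2.INTER_CUBIC)
o=np.zeros((400,800,3),np.uint8);o[:A.shape[0],:352]=A;o[:345,360:795]=B;cv2.imwrite("pics/w5.png",o[:,:,::-1])
```

```text
[ 0.52493289 -0.11786038  0.20864253] 14.1667
```

View pics/w5.png

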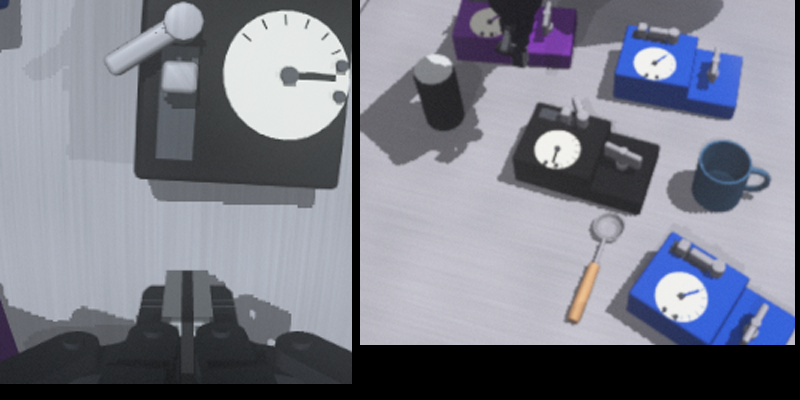

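The slide (180,78) is now next to the boss (183,20), the lock arm is out, the pointer is between the studs, and the mug, flask and spoon are in place.

Run:
```python
from h import *
import json
m=json.load(open("w5.json"))
c=lambda u,v,z:cast("wrist",((u+.5)/1.6-.5+130,(v+.5)/1.6-.5+60),z,m)[:2]
b=c(183,20,.094);s=c(180,76,.094);t=c(112,65,.092)
print("boss-slide mm",1e3*(b-s),"expected 28 fully over; lock",np.arctan2(-(t-b)[0],-(t-b)[1]))
P=c(289,75,.074);q=c(335,77,.074)-P;print("ptr",2.5-(np.arctan2(q[1],q[0])+.023))
print(workorder.finish_job())
```

```text
boss-slide mm [ 0.81717124 27.91528455] expected 28 fully over; lock 0.9887593010821148
ptr 2.4455834491670667
the job is handed in; nothing more can be done
None
```

The timer is wound, unlocked and started, and I handed the job in at about 14 s of the 64 s allowed. The hand-in reported no verdict.

- **Winding:** I gripped the black timer's key and wound it clockwise in two grips, of about 178° and 43°. The pointer measured about 2.47 rad after winding and 2.45 rad at the end (allowed 2.28 to 2.72).
- **Lock arm:** I then swung it aside with the closed fingers. It measured about 0.99 rad at the end (more than 0.6 needed). The tool rode up a few millimetres and tilted about 3° during that push, but the arm still ended well clear of the slide.
- **Slide:** I pushed it to its end stop, feeling about 14 N there. It measured about 28 mm of travel.
- **Bystanders:** In the last picture the mug, flask and spoon looked unmoved, but I judged that by eye and did not measure it. The gripper was lifted clear of everything.

One check disagreed slightly: the first scene-camera pose had corner residuals of up to about 6 mm. I refined it with the wrist camera before gripping, and the later readings agreed with each other.

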